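Catch the popped coil tray

ROBOT

A 7-joint arm with a two-finger parallel gripper is mounted at the origin on the work surface. World frame = base frame: x ahead of the robot, y to its left, z up, the work surface at z = 0. Lengths are in m, angles in rad, forces in N, time in s.
With the tool pointing down it reaches from about 0.425 to 0.925 m from the base axis. Payload 6.8 kg.
Tool frame: the origin (TCP) lies between the finger pads; the fingertips stand 17 mm ahead of it and the grasp point (between the pads) lies 2 mm behind it; x points along the fingers, y is the direction in which the jaws open and shut, and the axes are right-handed (so a half turn about x gives the same grasp; the last joint's range is limited). The gripper opens to 85 mm and grips with 20 to 120 N. Pads are 22 mm wide; open, the fingers measure 114 mm over their backs; the gripper's body (76 mm by 85 mm) begins 54 mm behind the grasp point. The pads swing forward as they close: fully open they stand 13 mm farther back than shut.
Start: joints at [-1.254, 0.477, 0.022, 1.555, -0.011, 1.109, -0.083], TCP at [0.278, 0.615, 0.248] pointing down, gripper open.
Joint ranges: [-2.96, 2.96], [-0.34, 2.1], [-1.41, 1.46], [0.24, 2.44], [-1.37, 4.51], [0.17, 1.92], [-2.96, 2.96]. Speed limits (rad/s): [2.39, 2.39, 3.14, 3.14, 3.14, 3.14, 3.14].

INTERFACE

Orientations are given as a rotation vector (axis times angle).
In Python, from bench import r gives the robot as it stands. The module is installed in compiled form; this text tells all that it offers.
- The arm moves only by the tool apply_moves, never from a script. Its argument "increments" is text: rows parted by semicolons, each of 7 numbers parted by spaces: the finger opening in mm, from 0 to 85.4, then the shift along the tool's x, y, z normalised to -1 to 1, where 1 is 100 cm, then the turn, a rotation vector about the tool's x, y, z normalised to -1 to 1, where 1 is 0.12 rad. In form: gripper x y z wx wy wz; .... A call has exactly 8 rows; each row shifts and turns the commanded pose from where the row before left it, along the tool's axes as they then stand; what a row does not reach is not made up. A row lasts 1/10 s, in which the tool goes at most 50 mm and 8.59 degrees, less where a joint would pass 70% of its speed; a pose out of reach is approached as far as the arm can. A call with a number of a shift or a turn outside -1 to 1 is refused whole. A call with a gripper value outside its range is refused whole. The fingers move at their own pace and stop on an object; "squeeze" is the grip in N (left out, the last holds). Time passes only in rows, so rows that do not move let the fingers close, or fill a call up. It gives the time, the measured TCP pose, the force and the opening at its end, in the units of the state.
- r.get_obs(): the state, without advancing time (a new reading comes with each control period).
- r.grab_frame(name): name is "scene" or "top" or "wrist"; returns a dict with "color" (400x640x3 uint8, blue, green, red), "fx", "fy", "cx", "cy" (pixels), "origin" and "orientation" of the camera in the world. Camera axes: x right, y up, looking along -z (the intrinsics and any distortion apply to the point x, -y, -z); pixel columns grow to the right and rows downward; lengths in m; the calibration is good to about 2 mm. A picture is of the moment at which its call begins. There is no depth.
- r.hand_in(): hands the job in, once; it reports no verdict.
The state is a dict: "clock": time; "joints": joint angles; "qvel": joint speeds; "tau": joint torques, N m; "tcp_pos": TCP position; "orientation": TCP orientation; "contact_force": force on the tool from outside, world axes, zero at the start; "moment": the same for the moment, N m; "grip_width": finger opening in m.
Only numpy, scipy, OpenCV 4.12 (cv2) and the standard library are available. Lean on these libraries where they do the work, as an engineer would, in place of code of your own. Each camera call takes 0.05 s, during which the arm holds its last target. There are 200 camera calls.

TASK

On the ejector dock, press the round plunger down with one finger so that the tray with the coil pair springs out, and catch the tray's upright front plate against the other finger about half-way out, before it runs away to the end of its rail. Do not touch the coil pair, which must stay seated in the tray, and leave everything else on the cart alone. Finish while still holding the tray back there, with the finger resting against the front plate.

Things in the scene. Friction and masses are not known exactly. Their poses are not given: they have to be found in the camera images.
- dock: the ejector dock, fixed to the cart top: a dark base plate 84 mm (x) by 188 mm (y), 10 mm thick, from y = -52 to y = +136 mm, with an aluminium bridge (x -41 to 41, y -14 to 14 mm, top 68 mm high) over the tray. Origin on the cart top right under the plunger's axis; its +y axis is the direction in which the tray slides out, z up
- plunger_top (a point): centre of the top face of the ejector plunger, a round steel cap 26 mm across on the middle of the bridge, 80 mm above the cart top when up; it is pressed straight down
- plunger (a joint): how far the plunger is pressed (m): 0 up, 0.008 fully down on its stop. Spring: about 1.5 N to start it moving, 5 N fully down; the tray's latch lets go at about 0.0045
- plunger_cap: the plunger's cap (the part that a finger presses); its origin coincides with the dock's when the plunger is up, so the top face is 80 mm above this origin
- tray (a joint): how far the tray has slid out along the dock's +y (m): 0 latched in, 0.08 at the end of its rail. Once unlatched a spring drives it out with about 3.5 N, slowed by a damper to about 35 mm/s. Letting the plunger up again does not stop it
- tray_face: the tray's upright steel front plate, 64 mm wide (x), 4 mm thick, reaching from 12 to 100 mm above the cart top. Its origin coincides with the dock's origin when latched in and moves with the tray; the plate's outer face is at y = +46 mm of this origin. The space in front of it is clear down to the end stop (24 mm high)
- face_front (a point): point on the outer face of the tray's front plate, midway across it, 80 mm above the cart top, 46 mm along the dock's +y from the plunger's axis while latched in
- nest (a point): point fixed to the tray where the centre of the coil pair belongs (33 mm above the cart top, 18 mm behind the plate's outer face)
- coil_center (a point): centre of the coil pair that stands loose in the tray's nest between bridge and front plate: two copper-wound coils on a steel yoke, 50 (x) x 22 (y) x 34 mm high, top 50 mm above the cart top; z up
- spare_coil: a second, identical copper coil pair standing loose on the cart top, 50 x 22 x 34 mm high; origin at the centre of its underside; a bystander
- tip_jar: frosted glass tip jar, 56 mm across, 66 mm high, origin at the centre of its underside; a bystander
- tube_grip: knurled steel tube grip standing upright, 25 mm across, 54 mm high, origin at the centre of its underside; a bystander
- cassette: closed stainless autoclave cassette, 190 x 100 x 34 mm high, origin at the centre of its underside; a bystander
- hex_driver: steel ball-end hex driver lying along its x axis, 186 mm long, 18 mm thick; the origin lies on the cart top under it, 110 mm from the handle's end; a bystander
- screw_dish: small steel bowl, 72 mm across, 22 mm high, origin at the centre of its underside; a bystander
- armature_block: brass block 50 x 30 x 22 mm high, origin at the centre of its underside; a bystander
There are look-alikes about, which are no part of the job. Leave any pink or purple look-alike of the part that bears coil_center alone.

How it is judged:
By the outcome, as a careful person would: the job done as asked, in the order asked, and still so for the second after the job is handed in, while the arm keeps its last pose, push and grip.
It also fails if it takes over 32 s, if anything falls off the work surface, if the arm or the gripper's body presses on something with over 40 N, if the wrist force passes 120 N, or if a joint passes its speed limit or range.

## Working session

There is one attempt and no reset: what is moved stays moved. The work goes in short steps, Python scripts to look and compute and a tool call to move; the robot and the scene stay as the last step left them, time stands still between calls to the robot, and variables do not carry over. Pictures are saved under pics/ and viewed, about 8 in all and at most 12, crops included, and the job is handed in when it is done.

Besides the shell and the picture viewer there is one more tool, called in YAML: its name, and indented under it one key for each argument. apply_moves: Moves the arm, as the interface text tells. Scaled input: -1 to 1 covers 100 cm each way for a shift and 0.12 rad each way for a turn. Its arguments: {"type":"object","properties":{"increments":{"type":"string"},"squeeze":{"type":"number"}},"required":["increments"]}

```bash
mkdir -p pics; python3 - <<'E'
from bench import r
import cv2,pickle
print(r.get_obs())
for n in("scene","top"):
    f=r.grab_frame(n);cv2.imwrite(f"pics/{n}0.png",f["color"]);pickle.dump(f,open(f"{n}0.pkl","wb"))
    print({k:v for k,v in f.items() if k!="color"})
E
```

```text
{'clock': 0.0, 'joints': array([-1.25408447,  0.47782864,  0.02234996,  1.55649407, -0.01151045,
        1.10930868, -0.08310464]), 'qvel': array([-0.00188179, -0.00198994, -0.0013672 ,  0.00083646, -0.00073604,
       -0.00116744,  0.00021281]), 'tau': array([-1.96009762e-05, -5.96441996e+01,  1.60779655e+00, -2.81193388e+01,
        1.24402007e-02,  9.46081826e-03,  3.67146527e-06]), 'tcp_pos': array([0.27797549, 0.61446031, 0.24728877]), 'orientation': array([ 0.3317067 ,  1.54526083, -0.33469697]), 'contact_force': array([ 0.52280051, -0.35380745,  0.13351673]), 'moment': array([-0.00919657, -0.00535289,  0.03342017]), 'grip_width': 0.08504823768525392}
{'fx': 363.5944627552182, 'fy': 363.5944627552182, 'cx': 320.8601255918082, 'cy': 202.1065496928142, 'origin': array([ 1.0287476 , -0.40096356,  0.71878166]), 'orientation': array([0.69266148, 0.32816801, 0.81453217])}
{'fx': 425.8521487024571, 'fy': 425.8521487024571, 'cx': 322.69317381565656, 'cy': 194.45574330245077, 'origin': array([ 0.29559093, -0.04192544,  1.27385854]), 'orientation': array([ 0.18941305, -0.18643708, -1.57843759])}
```

View pics/scene0.png

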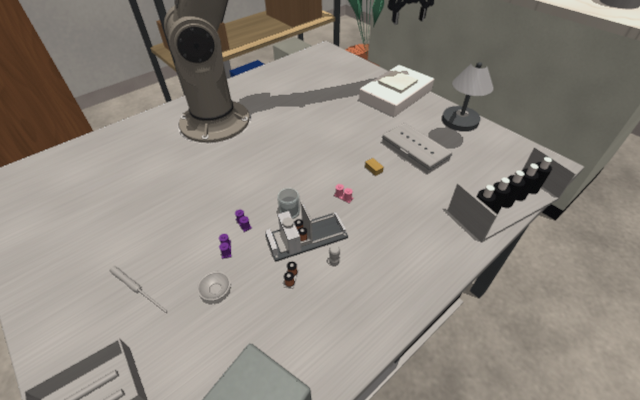

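View pics/top0.png

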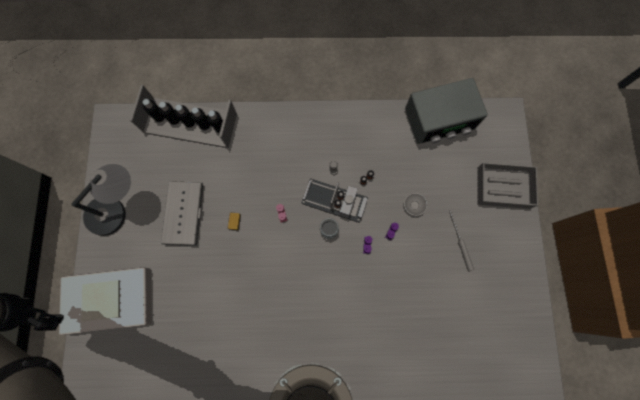

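Scene view: the dock is at about (306,236), with the bridge and plunger at about (290,225) and the coil pair at about (301,229). In the top view the dock is at about (335,199), with the bridge at about (350,200). 

Coil look-alikes (scene pixels): spare copper pair (290,274), purple pairs (242,219) and (225,245), pink pair (344,193). The dock is unique, so I'll check it in a close crop.

```bash
python3 - <<'E'
import cv2,numpy as np
a=cv2.imread("pics/scene0.png")[180:270,255:360];b=cv2.imread("pics/top0.png")[165:250,290:395]
a=cv2.resize(a,(790,677),interpolation=3)[:,:];b=cv2.resize(b,None,fx=7.5,fy=7.0,interpolation=3)
a=cv2.resize(cv2.imread("pics/scene0.png")[185:260,260:355],None,fx=8,fy=8,interpolation=3)
b=cv2.resize(cv2.imread("pics/top0.png")[170:245,295:390],None,fx=8,fy=8,interpolation=3)
b=np.clip(b.astype(float)*1.6,0,255).astype('uint8')
cv2.imwrite("pics/c1.png",a);cv2.imwrite("pics/c2.png",b)
E
```

```text
(no output)
```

View pics/c1.png

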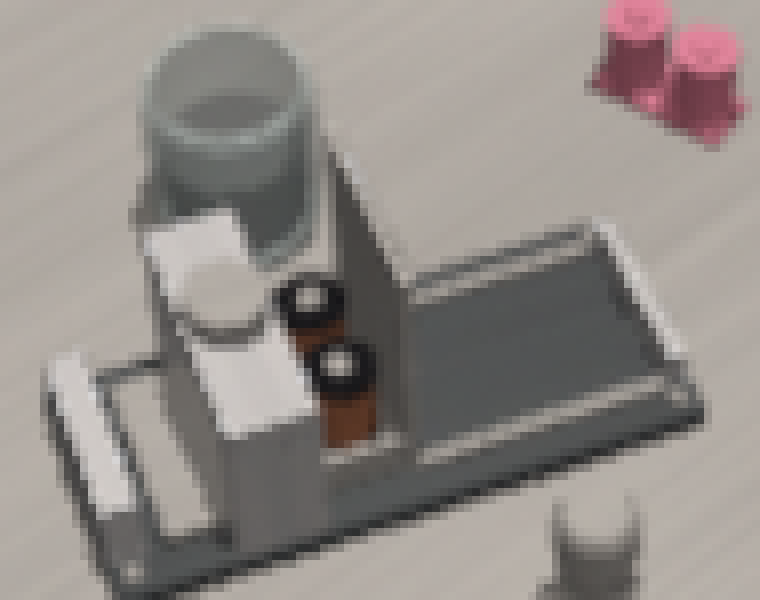

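View pics/c2.png

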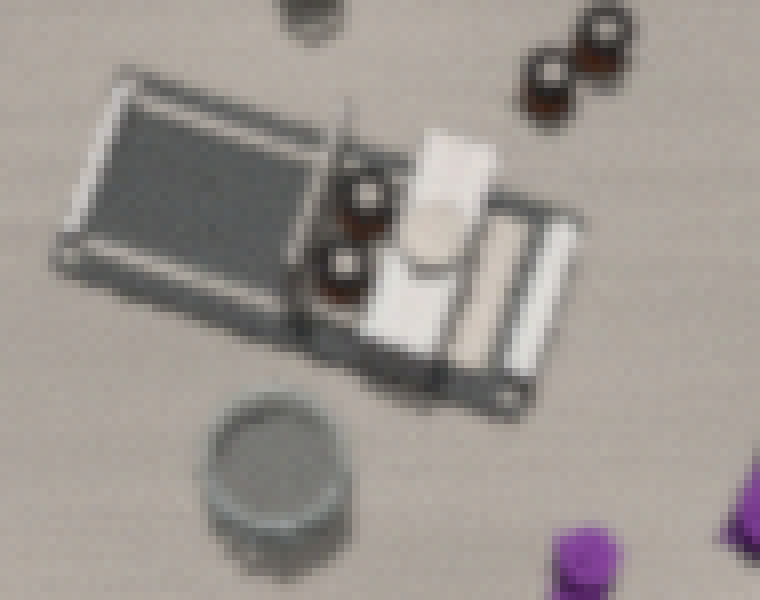

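```bash
cat > h.py <<'E'
import numpy as np,pickle
from scipy.spatial.transform import Rotation as R
def proj(f,P):
    c=R.from_rotvec(f["orientation"]).inv().apply(np.atleast_2d(P)-f["origin"])
    return np.c_[f["cx"]+f["fx"]*c[:,0]/-c[:,2], f["cy"]-f["fy"]*c[:,1]/-c[:,2]]
def dockpt(p,L):
    c,s=np.cos(p[2]),np.sin(p[2]);L=np.atleast_2d(L)
    return np.c_[p[0]+c*L[:,0]-s*L[:,1],p[1]+s*L[:,0]+c*L[:,1],L[:,2]]
E
cat > fit.py <<'E'
from h import *
from scipy.optimize import least_squares
ft,fs=[pickle.load(open(n+"0.pkl","rb")) for n in("top","scene")]
T=[(435,233,0,0,80),(127,72,42,136,10),(52,268,-42,136,10),(582,215,42,-52,10),(430,130,41,14,68),(497,148,41,-14,68),(438,357,-41,-14,68),(358,335,-41,14,68)]
S=[(222,290,0,0,80),(318,408,41,14,68),(232,437,41,-14,68),(145,232,-41,-14,68),(235,210,-41,14,68),(705,410,42,136,10),(120,590,42,-52,10)]
T,S=np.array(T,float),np.array(S,float)
ut=T[:,:2]/8+[295,170];us=S[:,:2]/8+[260,185]
def res(p): return np.r_[(proj(ft,dockpt(p,T[:,2:]/1000))-ut),(proj(fs,dockpt(p,S[:,2:]/1000))-us)].ravel()
for y0 in (0,1.5,3,-1.5):
    s=least_squares(res,[.6,0,y0],loss='soft_l1');print(s.x,s.cost)
    if y0==0 or s.cost<b.cost:b=s
print(np.round(res(b.x).reshape(-1,2),1).tolist())
np.save("dock.npy",b.x)
from bench import r
o=r.get_obs();print(R.from_rotvec(o["orientation"]).as_matrix().round(3))
E
python3 fit.py
```

```text
[ 0.57293319 -0.11703961 -0.33487771] 7.485812401367703
[ 0.57293319 -0.11703961 -0.33487763] 7.485812401361857
[ 0.58049449 -0.11800852  2.75576832] 731.5394539462466
[ 0.57293319 -0.11703961 -0.33487764] 7.485812401361513
[[-0.5, -0.6], [-1.3, -1.3], [-0.8, -0.6], [0.2, -0.6], [-0.5, -1.2], [0.3, -0.5], [-0.8, -0.5], [-0.0, -0.7], [-0.3, -0.4], [-0.3, -0.5], [-1.4, -0.3], [-1.3, -0.5], [-1.3, -1.1], [-0.1, -0.9], [-0.9, 0.9]]
[[-0.001  0.412  0.911]
 [-0.002  0.911 -0.412]
 [-1.    -0.002  0.   ]]
```

```bash
sed -i 's/+\[295,170\]/+[294.5,169.5]/;s/+\[260,185\]/+[259.5,184.5]/' fit.py; python3 fit.py
cat > go.py <<'E'
import sys
from h import *
from bench import r
# usage: go.py y_mm z_m : shift needed (mm, tool axes) & turn to reach dock point
p=np.load("dock.npy");o=r.get_obs()
y,z=float(sys.argv[1])/1000,float(sys.argv[2])
t=dockpt(p,[0,y,z])[0]
M=R.from_rotvec(o["orientation"]);yd=np.array([-np.sin(p[2]),np.cos(p[2]),0]);xd=np.array([0,0,-1.])
G=R.from_matrix(np.c_[xd,yd,np.cross(xd,yd)])
print("t",o["clock"],"tcp",o["tcp_pos"],"F",o["contact_force"],"w",o["grip_width"])
print("target",t,"shift mm now-axes",(M.inv().apply(t-o["tcp_pos"])*1000).round(1),"goal-axes",(G.inv().apply(t-o["tcp_pos"])*1000).round(1),"turn/0.12",((M.inv()*G).as_rotvec()/.12).round(3))
E
python3 go.py 45 0.2
```

```text
[ 0.5726713  -0.11646401 -0.33745467] 3.278714723942416
[ 0.5726713  -0.11646401 -0.33745467] 3.2787147239423264
[ 0.57810394 -0.11683481  2.7705167 ] 733.5552518092849
[ 0.5726713  -0.11646401 -0.33745466] 3.2787147239410177
[[-0.2, 0.0], [-0.9, -0.8], [-0.4, -0.1], [0.6, -0.0], [-0.1, -0.6], [0.6, 0.1], [-0.5, 0.1], [0.3, -0.1], [0.3, -0.1], [0.3, -0.1], [-0.8, -0.0], [-0.6, -0.2], [-0.6, -0.8], [0.5, -0.4], [-0.4, 1.2]]
[[-0.001  0.412  0.911]
 [-0.002  0.911 -0.412]
 [-1.    -0.002  0.   ]]
t 0.1 tcp [0.27798188 0.61453759 0.2473979 ] F [-0.07953671 -0.62588529 -0.17444372] w 0.08535684481976352
target [ 0.58757019 -0.07400199  0.2       ] shift mm now-axes [  48.3 -499.7  565.8] goal-axes [  47.4 -547.2  520.1] turn/0.12 [-0.728  0.     0.014]
```

apply_moves:
  increments: "85 0 0 0 -0.728 0 0.014; 85 0 -0.034 0.0325 0 0 0; 85 0 -0.034 0.0325 0 0 0; 85 0 -0.034 0.0325 0 0 0; 85 0 -0.034 0.0325 0 0 0; 85 0 -0.034 0.0325 0 0 0; 85 0 -0.034 0.0325 0 0 0; 85 0 -0.034 0.0325 0 0 0"

```text
clock: 0.9
tcp_pos: [0.4144, 0.3131, 0.2477]
orientation: [0.266, 1.554, -0.264]
contact_force: [1.1, -0.0, -0.2]
grip_width: 0.0852
```

apply_moves:
  increments: "85 0 -0.034 0.0325 0 0 0; 85 0 -0.034 0.0325 0 0 0; 85 0 -0.034 0.0325 0 0 0; 85 0 -0.034 0.0325 0 0 0; 85 0 -0.034 0.0325 0 0 0; 85 0 -0.034 0.0325 0 0 0; 85 0 -0.034 0.0325 0 0 0; 85 0 0 0 0 0 0"

```text
clock: 1.7
tcp_pos: [0.5514, 0.0074, 0.2476]
orientation: [0.272, 1.551, -0.274]
contact_force: [-0.5, -0.2, 0.0]
grip_width: 0.0851
```

```bash
python3 go.py 45 0.16
```

```text
t 1.7 tcp [0.5514093  0.00742495 0.24760976] F [-0.54398789 -0.15911405  0.01433085] w 0.08506297673148126
target [ 0.58757019 -0.07400199  0.16      ] shift mm now-axes [ 87.8 -64.1  61.5] goal-axes [ 87.6 -64.9  61.1] turn/0.12 [-0.087  0.02   0.011]
```

apply_moves:
  increments: "85 0 0 0 -0.087 0.02 0.011; 85 0 -0.032 0.0305 0 0 0; 85 0 -0.033 0.0305 0 0 0; 85 0.03 0 0 0 0 0; 85 0.03 0 0 0 0 0; 85 0.0275 0 0 0 0 0; 85 0 0 0 0 0 0; 85 0 0 0 0 0 0"

```text
clock: 2.5
tcp_pos: [0.5866, -0.0641, 0.1598]
orientation: [0.258, 1.559, -0.252]
contact_force: [0.3, -0.6, 1.3]
grip_width: 0.0847
```

```bash
python3 go.py 45 0.1; python3 - <<'E'
from h import *
from bench import r
import cv2
p=np.load("dock.npy")
L={"scene":(240,150,140,105),"wrist":(0,0,640,400)}
out=[]
for n in("scene","wrist"):
    f=r.grab_frame(n);cv2.imwrite(f"pics/{n}1.png",f["color"]);pickle.dump(f,open(n+"1.pkl","wb"))
    print(n,proj(f,dockpt(p,np.array([[0,0,80],[0,46,80],[32,46,100],[-32,46,100],[41,14,68],[-41,14,68]])/1e3)).round(1).tolist())
a=cv2.resize(cv2.imread("pics/scene1.png")[130:255,240:365],(600,600),interpolation=3)
cv2.imwrite("pics/c3.png",a)
E
```

```text
t 2.5 tcp [ 0.58657334 -0.06413136  0.15983849] F [ 0.32009048 -0.58333685  1.27383768] w 0.0846891606810657
target [ 0.58757019 -0.07400199  0.1       ] shift mm now-axes [59.8 -9.2  4.3] goal-axes [59.8 -9.   4.2] turn/0.12 [ 0.105 -0.029 -0.027]
scene [[287.6, 220.7], [306.5, 215.0], [311.1, 219.3], [301.5, 199.7], [299.6, 235.4], [288.3, 209.9]]
wrist [[236.5, 222.7], [307.5, 223.4], [306.4, 283.3], [306.6, 182.5], [263.2, 270.9], [258.7, 157.0]]
```

View pics/wrist1.png

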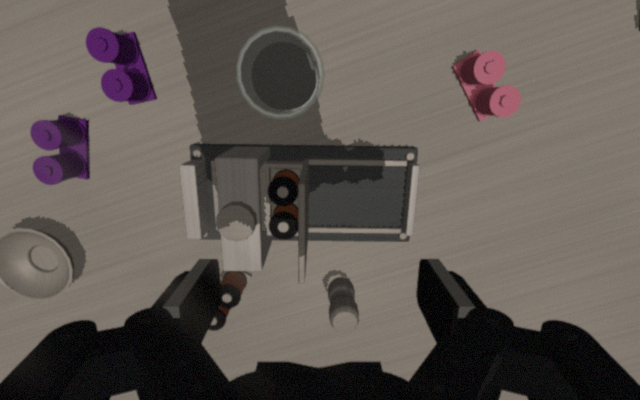

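View pics/c3.png

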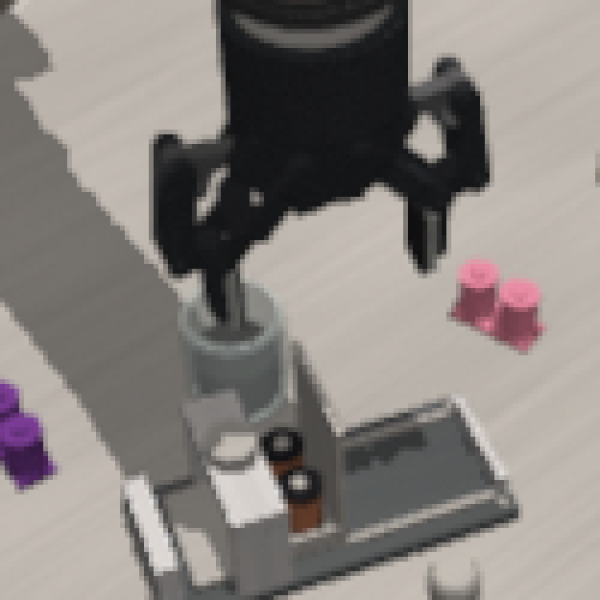

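The wrist view matches the dock fit: cap at (236,222), plate at column 306. The fingertips are at about (195–218,262) and (419–443,262). Next I'll work out the tip geometry in tool coordinates.

```bash
python3 - <<'E'
from h import *
from bench import r
o=r.get_obs();f=pickle.load(open("wrist1.pkl","rb"));M=R.from_rotvec(o["orientation"]);t=o["tcp_pos"]
print(t,f["fx"],M.inv().apply(f["origin"]-t).round(4))
for d in(0,4,10,17):
  print(d,[proj(f,t+M.apply(np.array(q)/1000))[0].round(0).tolist() for q in((d,-42.5,11),(d,-42.5,-11),(d,-54,11),(d,-54,-11),(d,42.5,11),(d,42.5,-11),(d,54,11))])
E
python3 go.py 45 0.1
```

```text
[ 0.58772124 -0.06486799  0.16130574] 337.3082034515503 [-0.1242 -0.0006 -0.0734]
0 [[220.0, 308.0], [216.0, 261.0], [193.0, 308.0], [187.0, 261.0], [420.0, 308.0], [425.0, 261.0], [448.0, 309.0]]
4 [[223.0, 303.0], [219.0, 257.0], [196.0, 303.0], [191.0, 257.0], [418.0, 303.0], [422.0, 257.0], [444.0, 303.0]]
10 [[226.0, 295.0], [222.0, 251.0], [201.0, 295.0], [196.0, 251.0], [414.0, 295.0], [418.0, 251.0], [440.0, 295.0]]
17 [[230.0, 287.0], [227.0, 244.0], [206.0, 287.0], [201.0, 244.0], [410.0, 287.0], [414.0, 244.0], [434.0, 287.0]]
t 2.6 tcp [ 0.58772124 -0.06486799  0.16130574] F [1.00044906 0.05608108 0.88477245] w 0.08479286928260324
target [ 0.58757019 -0.07400199  0.1       ] shift mm now-axes [61.3 -9.   2.8] goal-axes [61.3 -8.7  2.9] turn/0.12 [ 0.097 -0.002 -0.035]
```

```bash
python3 - <<'E'
import cv2,numpy as np
a=cv2.imread("pics/wrist1.png")
l=a[245:345,130:230];q=a[245:345,410:510]
b=cv2.resize(np.hstack([l,q]),None,fx=4,fy=4,interpolation=3)
cv2.imwrite("pics/c4.png",np.clip(b.astype(float)*2.5+15,0,255).astype('uint8'))
E
```

```text
(no output)
```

View pics/c4.png

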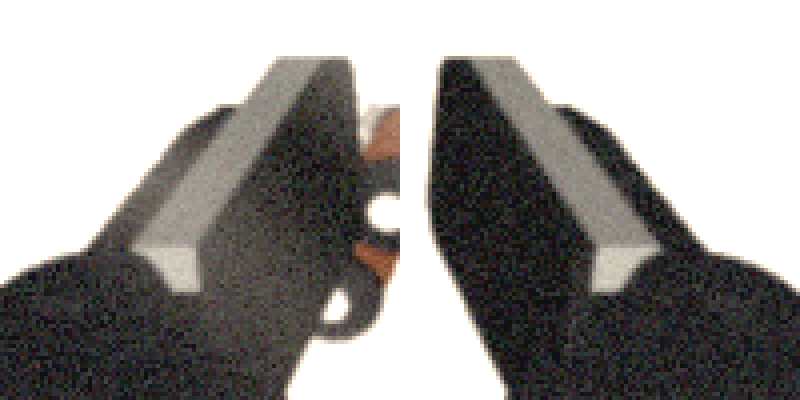

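Tip geometry: the fingertips sit about 3 mm ahead of the TCP, the inner pads are at ±42.5 mm, and the tips are about 7.6 mm thick. With the TCP at dock y = 44 mm, finger A presses near the plunger's axis and finger B catches the plate at about 40 mm of travel.

apply_moves:
  increments: "85.4 0 0 0 0.09 0 -0.02; 85.4 0 -0.01 0.003 0 0 0; 85.4 0 0 0 0 0 0; 85.4 0.02 0 0 0 0 0; 85.4 0.02 0 0 0 0 0; 85.4 0.01 0 0 0 0 0; 85.4 0 0 0 0 0 0; 85.4 0 0 0 0 0 0"

```text
clock: 3.4
tcp_pos: [0.5864, -0.0763, 0.1102]
orientation: [0.266, 1.556, -0.265]
contact_force: [-0.0, -1.2, -0.2]
grip_width: 0.0856
```

```bash
python3 - <<'E'
from h import *
from bench import r
import cv2
for n in("scene","wrist"):
    f=r.grab_frame(n);cv2.imwrite(f"pics/{n}2.png",f["color"])
a=cv2.resize(cv2.imread("pics/scene2.png")[150:250,255:355],(400,400),interpolation=3)
b=cv2.imread("pics/wrist2.png")[:,120:520]
cv2.imwrite("pics/c5.png",np.hstack([a,np.clip(b*1.4,0,255).astype('uint8')]))
E
python3 go.py 44 0.084;
```

```text
t 3.5 tcp [ 0.58683307 -0.07616513  0.11066707] F [-1.20533149  0.23049191 -0.20625739] w 0.08525777319685258
target [ 0.58723911 -0.07494559  0.084     ] shift mm now-axes [26.7  1.3 -0. ] goal-axes [26.7  1.3 -0. ] turn/0.12 [-0.004 -0.007 -0.009]
```

View pics/c5.png

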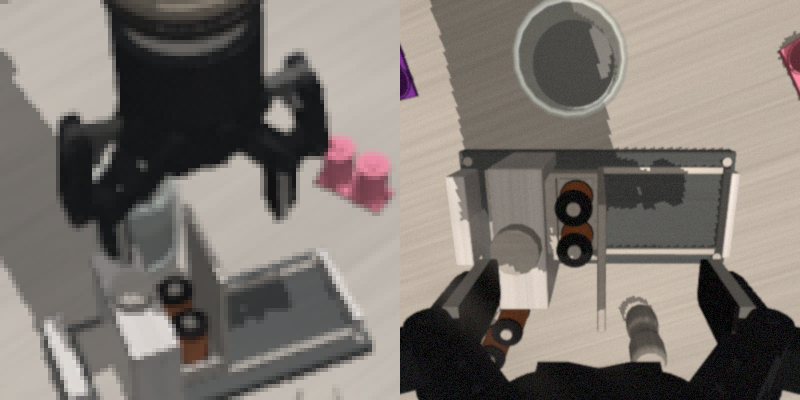

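Alignment is good: finger A is above the cap and finger B is out in front of the plate. Descending now.

apply_moves:
  increments: "85.4 0.01 0.001 0 0 0 0; 85.4 0.01 0 0 0 0 0; 85.4 0.002 0 0 0 0 0; 85.4 0.001 0 0 0 0 0; 85.4 0.001 0 0 0 0 0; 85.4 0.001 0 0 0 0 0; 85.4 0 0 0 0 0 0; 85.4 0 0 0 0 0 0"

```text
clock: 4.3
tcp_pos: [0.5865, -0.075, 0.0848]
orientation: [0.266, 1.556, -0.264]
contact_force: [-0.0, 0.2, 0.6]
grip_width: 0.0854
```

```bash
python3 go.py 44 0.078
```

```text
t 4.3 tcp [ 0.58650715 -0.07502903  0.08480967] F [-0.04391097  0.2116397   0.61471833] w 0.08536296926899671
target [ 0.58723911 -0.07494559  0.078     ] shift mm now-axes [6.8 0.3 0.7] goal-axes [6.8 0.3 0.7] turn/0.12 [-0.003 -0.017 -0.006]
```

apply_moves:
  increments: "85.4 0.001 0 0 0 0 0; 85.4 0.001 0 0 0 0 0; 85.4 0.001 0 0 0 0 0; 85.4 0.001 0 0 0 0 0; 85.4 0.001 0 0 0 0 0; 85.4 0 0 0 0 0 0; 85.4 0 0 0 0 0 0; 85.4 0 0 0 0 0 0"

```text
clock: 5.1
tcp_pos: [0.5865, -0.075, 0.0795]
orientation: [0.266, 1.557, -0.264]
contact_force: [1.7, -0.7, 0.4]
grip_width: 0.0851
```

apply_moves:
  increments: "85.4 0.001 0 0 0 0 0; 85.4 0.001 0 0 0 0 0; 85.4 0.001 0 0 0 0 0; 85.4 0 0 0 0 0 0; 85.4 0 0 0 0 0 0; 85.4 0 0 0 0 0 0; 85.4 0 0 0 0 0 0; 85.4 0 0 0 0 0 0"

```text
clock: 5.9
tcp_pos: [0.5865, -0.075, 0.0768]
orientation: [0.266, 1.557, -0.264]
contact_force: [-0.3, -1.2, 3.7]
grip_width: 0.0854
```

apply_moves:
  increments: "85.4 0.001 0 0 0 0 0; 85.4 0.001 0 0 0 0 0; 85.4 0 0 0 0 0 0; 85.4 0 0 0 0 0 0; 85.4 0 0 0 0 0 0; 85.4 0 0 0 0 0 0; 85.4 0 0 0 0 0 0; 85.4 0 0 0 0 0 0"

```text
clock: 6.7
tcp_pos: [0.5866, -0.075, 0.0757]
orientation: [0.266, 1.556, -0.264]
contact_force: [-2.3, 1.4, 13.1]
grip_width: 0.0856
```

apply_moves:
  increments: "85.4 0 0 0 0 0 0; 85.4 0 0 0 0 0 0; 85.4 0 0 0 0 0 0; 85.4 0 0 0 0 0 0; 85.4 0 0 0 0 0 0; 85.4 0 0 0 0 0 0; 85.4 0 0 0 0 0 0; 85.4 0 0 0 0 0 0"

```text
clock: 7.5
tcp_pos: [0.5867, -0.075, 0.0757]
orientation: [0.266, 1.556, -0.264]
contact_force: [-2.5, 0.7, 13.4]
grip_width: 0.0856
```

```bash
python3 - <<'E'
from h import *
from bench import r
import cv2
p=np.load("dock.npy")
for n in("scene","wrist"):
    f=r.grab_frame(n);cv2.imwrite(f"pics/{n}3.png",f["color"])
    for d in (0,35,40,45): print(n,d,proj(f,dockpt(p,np.array([[32,46+d,100],[-32,46+d,100],[0,28+d,50]])/1e3)).round(1).tolist())
a=cv2.resize(cv2.imread("pics/scene3.png")[160:260,260:360],(400,400),interpolation=3)
b=cv2.imread("pics/wrist3.png")[:,120:520]
cv2.imwrite("pics/c6.png",np.hstack([a,np.clip(b*1.4,0,255).astype('uint8')]))
E
python3 go.py 44 0.078
```

```text
scene 0 [[311.1, 219.3], [301.5, 199.7], [299.9, 225.4]]
scene 35 [[325.7, 214.8], [315.6, 195.6], [313.7, 221.1]]
scene 40 [[327.8, 214.2], [317.5, 195.1], [315.7, 220.5]]
scene 45 [[329.9, 213.5], [319.5, 194.5], [317.6, 219.9]]
wrist 0 [[327.0, 394.7], [328.2, 235.9], [288.2, 257.5]]
wrist 35 [[420.4, 394.7], [437.5, 235.9], [359.7, 257.5]]
wrist 40 [[433.8, 394.7], [453.1, 235.9], [369.9, 257.5]]
wrist 45 [[447.1, 394.7], [468.7, 235.9], [380.1, 257.5]]
t 7.6 tcp [ 0.58666824 -0.07496558  0.07569854] F [-1.9813674   2.12313663 13.7591175 ] w 0.08552840339267881
target [ 0.58723911 -0.07494559  0.078     ] shift mm now-axes [-2.3  0.2  0.5] goal-axes [-2.3  0.2  0.5] turn/0.12 [-0.004 -0.016 -0.009]
```

View pics/c6.png

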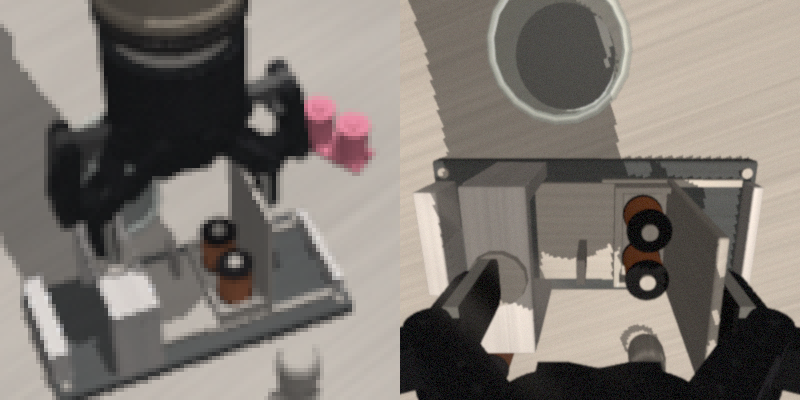

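The tray is out about 39 mm, its plate rests against finger B and the coil pair is still seated. I'll ease the pressing force by 1 mm and check again.

apply_moves:
  increments: "85.4 -0.001 0 0 0 0 0; 85.4 0 0 0 0 0 0; 85.4 0 0 0 0 0 0; 85.4 0 0 0 0 0 0; 85.4 0 0 0 0 0 0; 85.4 0 0 0 0 0 0; 85.4 0 0 0 0 0 0; 85.4 0 0 0 0 0 0"

```text
clock: 8.4
tcp_pos: [0.5866, -0.0749, 0.076]
orientation: [0.266, 1.556, -0.264]
contact_force: [-0.1, 0.6, 7.2]
grip_width: 0.0851
```

```bash
python3 - <<'E'
from bench import r
import cv2,numpy as np
a=cv2.imread("pics/wrist3.png").astype(int)
F=[]
for i in range(6):
    f=r.grab_frame("wrist");F.append(r.get_obs()["contact_force"])
print(np.mean(F,0))
cv2.imwrite("pics/wrist4.png",f["color"])
s=f["color"]
cv2.imwrite("pics/c7.png",np.clip(cv2.resize(s[200:400,320:520],(600,600),interpolation=3)*1.6,0,255).astype('uint8'))
print("mean change",np.abs(a-s).mean(), r.get_obs()["clock"])
E
```

```text
[-0.95851744  0.21742271  7.69784539]
mean change 2.7772109375 8.7
```

View pics/c7.png

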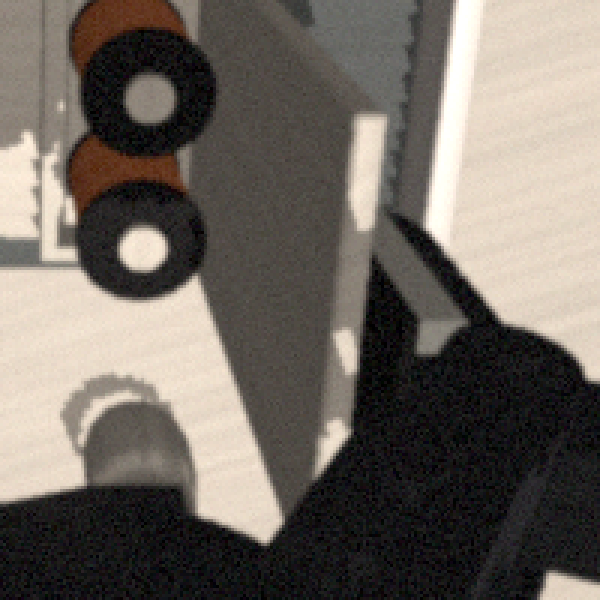

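```bash
python3 -c "
from bench import r
print(r.hand_in())"
```

```text
the job is handed in; nothing more can be done
None
```

I pressed the plunger down to its stop with one finger. The tray sprang out and its front plate came to rest against the inside of the other finger, roughly 39 mm out of the 80 mm travel. I handed in at about 8.7 s with the arm still holding the tray there.

- **Checks that passed:** the last pictures show the plate against the finger pad and the coil pair upright in its nest. I saw nothing else disturbed in the close-up views, but I did not take a fresh picture of the whole cart. The downward force on the plunger peaked at about 14 N in the readings, and I eased it to about 8 N before handing in.
- **Check that disagreed:** the sideways force averaged about 0 N along the rail, not the 3.5 N or so expected from the tray's spring. My guess is that friction from the finger on the plunger cancels it. I relied on the pictures instead, which show the tray stopped at the finger.

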